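Fit and lock a setting post in a leatherworker's bench fixture

TASK

Take the taller of the two flanged setting posts and put it upright over the tapered spigot of the bench fixture, all the way down so that its flange sits flat on the base plate. Then swing the latch round by its upright black handle, fully to its stop, so that its nose lies over the flange and locks the post in. Leave the shorter post where it stands.

Things in the scene. Friction and masses are not known exactly. Their poses are not given: they have to be found in the camera images.
- tall_post_mid (a point): Tall setting post, loose, upright, 0.3-0.5 kg: round aluminium stem 38 mm in diameter, 80 mm tall in all, foot flange 76 mm in diameter and 10 mm thick, dark flat cap, the same all round. This point: on its axis, 40 mm above its underside; z up. From below, a bore 28 mm in diameter runs 45 mm up.
- short_post_mid (a point): Short setting post, loose, not wanted: the same flange and stem but only 47 mm tall, with a dark mushroom head 52 mm in diameter. This point: on its axis, half-way up.
- fixture: Fixture, fixed. Origin: spigot axis at bench height; z up. Grey plate 15 mm thick, x -50 to 50, y -105 to 55 mm. Steel spigot up to 51 mm above the bench, 25 mm in diameter, from 23 mm up tapering to 8 at its top: a post within 8 mm of its axis slides on. A seated post's underside is 15 mm above the bench. The latch turns on an upright pin at x 0, y -72, top 42 mm above the bench.
- latch (a joint): Latch angle: 0 locked at its stop, up to 1.7 open; starts above 0.9 (clear of the flange), stays where left, 2 N at the handle turns it. Level steel bar 18 mm wide, 28 to 37 mm above the bench, nose 46 mm from the pin. Upright black round handle, 18 mm in diameter, 37 to 79 mm above the bench; at angle q it is at x -60 sin q, y -72 - 60 cos q mm in the fixture's frame.

How it is judged:
On the way:
1. the tall post is down on the spigot, upright, while the latch is still open (horizontal distance between tall_post_mid and fixture below 0.01 m and z of tall_post_mid in the frame of fixture below 0.058 m and angle between tall_post_mid's own z axis and vertical below 0.17 rad and value of joint latch above 0.6 rad), for 0.2 s.
At the end, for the whole second after the job is handed in: The tall post stands on the spigot (axis within 10 mm, flange within 3 mm of the base plate, within 10 degrees of upright) and the latch is within 0.2 rad (11 degrees) of its stop (horizontal distance between tall_post_mid and fixture below 0.01 m and z of tall_post_mid in the frame of fixture below 0.058 m and angle between tall_post_mid's own z axis and vertical below 0.17 rad and value of joint latch below 0.2 rad); the robot touches nothing.
It fails at once if the short post is moved by more than 40 mm (distance of short_post_mid from where it was at the start of the episode above 0.04 m).
It also fails if it takes over 58 s, if anything falls off the work surface, if the arm or the gripper's body presses on something with over 40 N, if the wrist force passes 120 N, or if a joint passes its speed limit or range.

ROBOT

A 7-joint arm with a two-finger parallel gripper is mounted at the origin on the work surface. World frame = base frame: x ahead of the robot, y to its left, z up, the work surface at z = 0. Lengths are in m, angles in rad, forces in N, time in s.
With the tool pointing down it reaches from about 0.425 to 1.025 m from the base axis. Payload 9.4 kg.
Tool frame: the origin (TCP) lies at the very end of the fingers, on their centre line; the grasp point (between the pads) lies 19 mm behind it; z points along the fingers, y is the line along which they close (so a half turn about z gives the same grasp; the last joint's range is limited). The gripper opens to 85 mm and grips with 20 to 120 N. Pads are 22 mm wide; open, the fingers measure 114 mm over their backs; the gripper's body (76 mm by 85 mm) begins 54 mm behind the grasp point. The pads swing forward as they close: fully open they stand 13 mm farther back than shut.
Start: joints at [1.112, 0.599, -0.003, 1.599, 0.002, 0.943, -0.08], TCP at [0.27, -0.673, 0.231] pointing down, gripper open.
Joint ranges: [-2.57, 2.57], [-0.35, 1.97], [-1.29, 1.29], [0.11, 2.56], [-1.05, 4.19], [0.11, 1.86], [-2.63, 2.63]. Speed limits (rad/s): [2.22, 2.22, 3.01, 3.01, 3.14, 3.14, 3.14].

INTERFACE

Orientations are given as a rotation vector (axis times angle).
In Python, from station import robot, viewer, job gives the robot as it stands.
- The arm moves only by the shell command python3 -m creep 'ROWS'. ROWS is JSON, a list of rows, each a list of 7 numbers: the shift along the tool's x, y, z in m, then the turn, a rotation vector about the tool's x, y, z in degrees, then the finger opening in m, from 0 to 0.0854. A call has 1 to 12 rows; each row shifts and turns the commanded pose from where the row before left it, along the tool's axes as they then stand; what a row does not reach is not made up. A row lasts 1/8 s, in which the tool goes at most 62.5 mm and 10.7 degrees, less where a joint would pass 70% of its speed; a pose out of reach is approached as far as the arm can. A call is refused whole if a number of a shift passes 0.0625 or a number of a turn 10.7, either way. A call with a gripper value outside its range is refused whole. The fingers move at their own pace and stop on an object; the grip force is fixed at half the most. Time passes only in rows, so rows that do not move let the fingers close. It gives the time, the measured TCP pose, the force, the opening and the grip force at its end, in the units of the state.
- robot.sense(): the state, without advancing time (a new reading comes with each control period).
- viewer.snapshot(name): name is "scene" or "side" or "wrist"; returns a dict with "pixels" (400x640x3 uint8, blue, green, red), "K" (3x3 intrinsics, pixels), "k1" (the pictures are not rectified: a ray, as slopes to the right and down, at radius r is drawn at 1 + k1 r^2 times it, then the intrinsics apply), "extrinsics" (4x4, takes a point from camera to world coordinates); the wrist camera has in their place "T_tool_cam" (4x4, takes a point from camera to tool coordinates, whose origin is the TCP and whose axes are the flange's). Camera axes: x right, y down, z forward; pixel columns grow to the right and rows downward; lengths in m; the calibration is good to about 2 mm. A picture is of the moment at which its call begins: read the wrist's pose just before it. There is no depth.
- job.hand_in(): hands the job in; it is judged then, once.
The state is a dict: "t": time; "joint_positions": joint angles; "qd": joint speeds; "effort": joint torques, N m; "position": TCP position; "ee_rot": TCP orientation; "ft_force": force on the tool from outside, world axes, zero at the start; "torque": the same for the moment, N m; "finger_gap": finger opening in m; "finger_force": force on a finger pad.
Only numpy, scipy, OpenCV 4.12 (cv2) and the standard library are available. Lean on these libraries where they do the work, as an engineer would, in place of code of your own. Each camera call takes 0.05 s, during which the arm holds its last target. There are 200 camera calls.

## Working session

There is one attempt and no reset: what is moved stays moved. The work goes in short steps, Python scripts to look and compute and a shell command to move; the robot and the scene stay as the last step left them, time stands still between calls to the robot, and variables do not carry over. Pictures are saved under pics/ and viewed, at most 10 in all, crops included, and the job is handed in when it is done.

```bash
ls; mkdir -p pics
cat > h.py <<'E'
import numpy as np,cv2
from scipy.spatial.transform import Rotation as R
from station import robot,viewer,job
def snap(n,f=None):
    s=robot.sense(); d=viewer.snapshot(n)
    if n=='wrist':
        T=np.eye(4);T[:3,:3]=R.from_rotvec(s['ee_rot']).as_matrix();T[:3,3]=s['position']
        d['extrinsics']=T@np.array(d['T_tool_cam'])
    if f: cv2.imwrite('pics/'+f,d['pixels']); np.savez('pics/'+f[:-4],**{k:d[k] for k in('pixels','K','k1','extrinsics')})
    return d
def ray(d,uv):
    K=np.array(d['K']);E=np.array(d['extrinsics'])
    p=cv2.undistortPoints(np.array([[uv]],float),K,np.array([float(d['k1']),0,0,0]))[0,0] 
    return E[:3,3],E[:3,:3]@np.array([*p,1.])
def onz(d,uv,z):
    o,r=ray(d,uv); return o+r*(z-o[2])/r[2]
def proj(d,P):
    E=np.linalg.inv(np.array(d['extrinsics']));P=np.atleast_2d(P)
    return cv2.projectPoints(P.astype(float),cv2.Rodrigues(E[:3,:3])[0],E[:3,3],np.array(d['K'],float),np.array([float(d['k1']),0,0,0]))[0][:,0]
E
python3 - <<'E'
from h import *
s=robot.sense();print({k:np.round(v,3) for k,v in s.items()})
for n in('scene','side','wrist'):
    d=snap(n,n+'0.png');print(n,np.round(d['extrinsics'],3).tolist(),d['k1'],np.round(d['K'],1).tolist())
E
```

```text
pics
{'t': np.float64(0.0), 'joint_positions': array([ 1.112,  0.6  , -0.003,  1.6  ,  0.002,  0.943, -0.08 ]), 'qd': array([-0.   ,  0.   ,  0.002,  0.   ,  0.001, -0.002, -0.001]), 'effort': array([-3.0000e-03, -7.7648e+01,  1.5640e+00, -2.5802e+01,  1.2000e-02,
        9.0000e-03, -0.0000e+00]), 'position': array([ 0.27 , -0.672,  0.23 ]), 'ee_rot': array([-3.083e+00, -5.960e-01,  1.000e-03]), 'ft_force': array([ 0.911, -0.459,  0.688]), 'torque': array([ 0.026, -0.039,  0.031]), 'finger_force': np.float64(0.0), 'finger_gap': np.float64(0.085)}
scene [[0.494, 0.737, -0.462, 0.879], [0.87, -0.416, 0.266, -0.108], [0.003, -0.533, -0.846, 0.648], [0.0, 0.0, 0.0, 1.0]] -0.0044459803363441006 [[400.9, 0.0, 323.3], [0.0, 400.9, 200.8], [0.0, 0.0, 1.0]]
side [[0.971, -0.167, 0.173, 0.44], [-0.24, -0.624, 0.744, -0.445], [-0.017, -0.763, -0.646, 0.514], [0.0, 0.0, 0.0, 1.0]] -0.021242041172088427 [[390.4, 0.0, 315.2], [0.0, 390.4, 200.3], [0.0, 0.0, 1.0]]
wrist [[0.373, -0.877, -0.303, 0.348], [-0.928, -0.353, -0.12, -0.642], [-0.002, 0.326, -0.946, 0.373], [0.0, 0.0, 0.0, 1.0]] -0.05485888830807964 [[291.9, 0.0, 320.3], [0.0, 291.9, 198.5], [0.0, 0.0, 1.0]]
```

View pics/scene0.png

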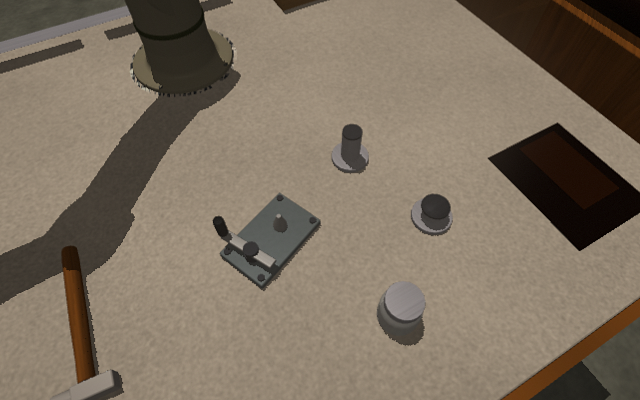

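View pics/side0.png

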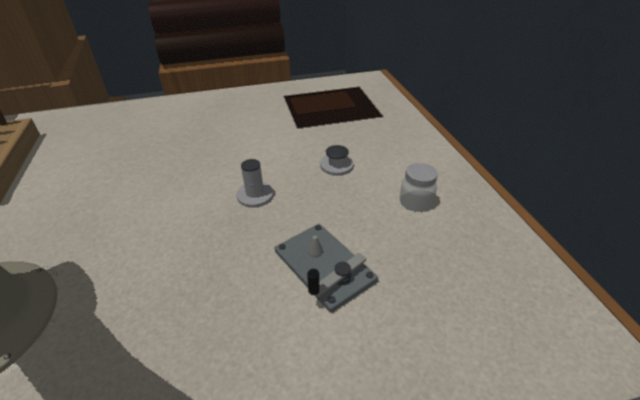

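Scene view: tall post cap about (352,131) and flange (350,157), short post (434,208), spigot (280,220), handle (221,226). Side view: tall cap (251,165), short post (337,155), spigot (316,240), handle (313,280). A jar stands beyond, at (405,300) in the scene view.

Run:
```python
from h import *
S=dict(np.load('pics/scene0.npz'));D=dict(np.load('pics/side0.npz'))
def blob(d,c,lo,hi,r=22):
    im=d['pixels'];x,y=c;sub=im[y-r:y+r,x-r:x+r].astype(int);g=sub.mean(2)
    m=((g>=lo)&(g<hi)).astype(np.uint8);n,l,st,ce=cv2.connectedComponentsWithStats(m)
    k=l[r,r];return ce[k]+[x-r,y-r],st[k]
def tri(a,b):
    o1,r1=ray(S,a);o2,r2=ray(D,b);A=np.c_[r1,-r2];t=np.linalg.lstsq(A,o2-o1,rcond=None)[0]
    p,q=o1+t[0]*r1,o2+t[1]*r2;return (p+q)/2,np.linalg.norm(p-q)
for n,a,b,z in(('cap',(352,131),(251,165),.08),('short',(435,207),(337,153),.045),):
    for d,c in((S,a),(D,b)):
        ce,st=blob(d,c,0,75);print(n,d['pixels'][c[1],c[0]],ce.round(1),st,onz(d,ce,z).round(4))
print('spigot tip',tri((279,213),(317,234)),onz(S,(279,213),.051),onz(D,(317,234),.051))
for d,cs in((S,[(280,195),(320,222),(264,287),(221,254)]),(D,[(275,250),(318,227),(377,276),(331,303)])):
    P=np.array([onz(d,c,.015) for c in cs]);print(P.round(4).tolist(),np.linalg.norm(P-np.roll(P,-1,0),axis=1).round(3))
print('handle top',onz(S,(219,219),.079),onz(D,(313,271),.079))
a=cv2.resize(S['pixels'][110:300,205:375],None,fx=3,fy=3,interpolation=2);b=cv2.resize(D['pixels'][150:315,230:385],None,fx=3,fy=3)
c=np.zeros((600,800,3),np.uint8)
a=cv2.resize(S['pixels'][110:300,205:375],(425,475));b=cv2.resize(D['pixels'][150:315,235:385],(375,412));c[:475,:425]=a;c[:412,425:]=b
cv2.imwrite('pics/crop.png',c)
```

```text
cap [50 53 56] [351.  138.7] [ 11  15  21  29 516] [0.4752 0.182  0.08  ]
cap [58 56 54] [253.3 170.8] [ 13  17  27  27 306] [0.463  0.1693 0.08  ]
short [49 50 53] [435.  211.1] [  8   9  29  35 846] [0.664  0.2407 0.045 ]
short [58 56 55] [337.9 155.3] [ 11  15  24  21 360] [0.6483 0.2276 0.045 ]
spigot tip (array([ 0.54288308, -0.00275311,  0.05890632]), np.float64(0.0040620145873822185)) [5.36550404e-01 1.40233892e-04 5.10000000e-02] [0.54572684 0.00269549 0.051     ]
[[0.4815, 0.0257, 0.015], [0.5692, 0.0628, 0.015], [0.6305, -0.0771, 0.015], [0.5404, -0.1164, 0.015]] [0.095 0.153 0.098 0.154]
[[0.4745, 0.0184, 0.015], [0.5601, 0.0545, 0.015], [0.6241, -0.0791, 0.015], [0.5388, -0.11, 0.015]] [0.093 0.148 0.091 0.144]
handle top [ 0.51472599 -0.09506368  0.079     ] [ 0.51585705 -0.09468122  0.079     ]
```

View pics/crop.png

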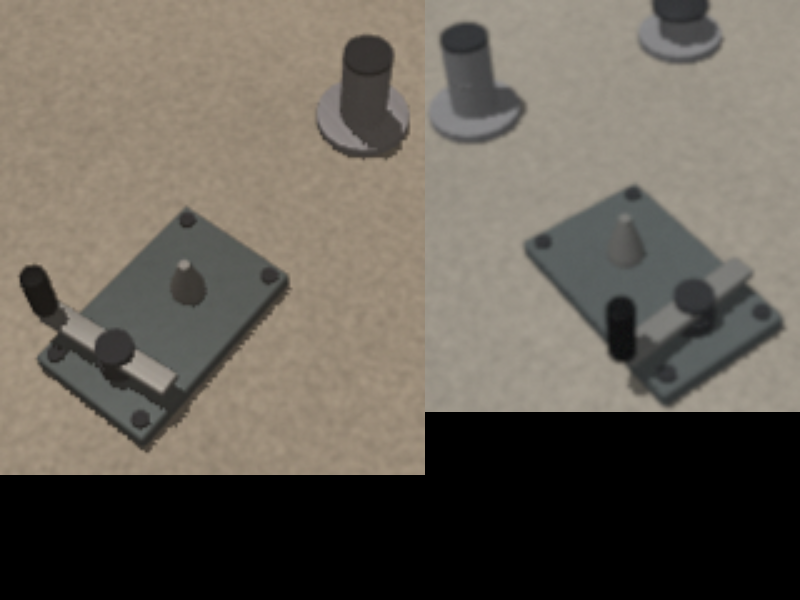

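The crop shows cap-top centres at scene (352,132) and side (250.6,164.8), and the spigot tip at scene (278.6,215.6) and side (315.4,236.4). The latch is open, at roughly right angles to the plate's length.

Run:
```python
from h import *
S=dict(np.load('pics/scene0.npz'));D=dict(np.load('pics/side0.npz'))
print('cap',onz(S,(352.2,132.4),.08),onz(D,(250.6,164.8),.08))
sp=[onz(S,(278.6,215.6),.051),onz(D,(315.4,236.4),.051)];print('spig',sp)
M=[]
for d,cs in((S,[(279.4,193.5),(320.2,221.5),(262,285.5),(220.2,253.5)]),(D,[(275,247.2),(318.6,224.8),(377.8,277.5),(331,308.5)])):
    P=np.array([onz(d,c,.015) for c in cs]);print(P.round(4).tolist(),np.linalg.norm(P-np.roll(P,-1,0),axis=1).round(3))
    y=P[0]+P[1]-P[2]-P[3];y/=np.linalg.norm(y);x=np.array([y[1],-y[0],0]);c=P.mean(0);o=c+y*.025
    print('origin',o,'yaw x',np.degrees(np.arctan2(x[1],x[0])))
    h=.5*(onz(S,(219,219),.079)+onz(D,(313,271),.079))-o;hx,hy=h@x,h@y
    print('handle',hx,hy,'q',np.arctan2(-hx,-(hy+.072)))
s=robot.sense();T=R.from_rotvec(s['ee_rot']);print(T.as_matrix().round(3))
```

```text
cap [0.46304909 0.19202078 0.08      ] [0.46040574 0.1904101  0.08      ]
spig [array([ 0.54087025, -0.00275113,  0.051     ]), array([ 0.54180828, -0.00204331,  0.051     ])]
[[0.4779, 0.0262, 0.015], [0.5685, 0.0636, 0.015], [0.6265, -0.0789, 0.015], [0.5388, -0.1172, 0.015]] [0.098 0.154 0.096 0.156]
origin [ 0.54335952 -0.00348826  0.015     ] yaw x 22.574890139953844
handle -0.060998934942665 -0.07360715652079405 q 1.5444551326079514
[[0.4755, 0.0249, 0.015], [0.5626, 0.0599, 0.015], [0.6242, -0.0823, 0.015], [0.5362, -0.1193, 0.015]] [0.094 0.155 0.096 0.156]
origin [ 0.53981835 -0.00621912  0.015     ] yaw x 23.119704735382612
handle -0.057367029544123024 -0.07190272685431635 q 1.5724919532415105
[[ 0.928  0.373 -0.001]
 [ 0.373 -0.928  0.001]
 [-0.    -0.001 -1.   ]]
```

```bash
python3 -m creep '[[0.041,-0.034,0,0,0,0,0.085],[0.041,-0.034,0,0,0,0,0.085],[0.041,-0.034,0,0,0,0,0.085],[0.041,-0.034,0,0,0,0,0.085],[0.041,-0.034,0,0,0,0,0.085],[0.041,-0.034,0,0,0,0,0.085],[0.041,-0.034,0,0,0,0,0.085],[0.041,-0.034,0,0,0,0,0.085],[0.041,-0.034,0,0,0,0,0.085]]'
python3 -m creep '[[0.013,-0.0425,0,0,0,0,0.085],[0.013,-0.0425,0,0,0,0,0.085],[0.013,-0.0425,0,0,0,0,0.085],[0.013,-0.0425,0,0,0,0,0.085],[0.013,-0.0425,0,0,0,0,0.085],[0.013,-0.0425,0,0,0,0,0.085],[0.013,-0.0425,0,0,0,0,0.085],[0.013,-0.0425,0,0,0,0,0.085],[0.013,-0.0425,0,0,0,0,0.085],[0.013,-0.0425,0,0,0,0,0.085],[0,0,0,0,0,0,0.085],[0,0,0,0,0,0,0.085]]'
cat > go.py <<'E'
from h import *
import sys
def to(p):
    s=robot.sense();M=R.from_rotvec(s['ee_rot']).as_matrix();print('t',s['t'].round(2),'pos',s['position'].round(4),'F',s['ft_force'].round(1),'gap',s['finger_gap'].round(4),'z',M[:,2].round(3),'yaw',np.degrees(np.arctan2(M[1,0],M[0,0])).round(2));print('tool delta',(M.T@(np.array(p)-s['position'])).round(4))
if __name__=='__main__': to([float(a) for a in sys.argv[1:4]])
E
python3 go.py .4615 .191 .035; python3 -c "
from h import *
d=snap('wrist','w1.png');print(proj(d,[[.4615,.191,.08],[.4615,.191,.01]]))"
```

```text
t: 1.27
position: [0.4992, -0.2498, 0.2312]
ee_rot: [3.085, 0.596, -0.0]
ft_force: [0.6, -0.4, -0.6]
finger_gap: 0.0852
finger_force: 0.0
t: 2.78
position: [0.4606, 0.1909, 0.2311]
ee_rot: [3.084, 0.596, -0.001]
ft_force: [-1.4, -0.5, 0.2]
finger_gap: 0.0852
finger_force: 0.0
[[319.88824018 182.11950959]
 [319.96738665 167.10658046]]Traceback (most recent call last):
  File "go.py", line 5, in <module>
    if __name__=='__main__': to([float(a) for a in sys.argv[1:4]])
                             ~~^^^^^^^^^^^^^^^^^^^^^^^^^^^^^^^^^^^
  File "go.py", line 4, in to
    s=robot.sense();M=R.from_rotvec(s['ee_rot']).as_matrix();print('t',s['t'].round(2),'pos',s['position'].round(4),'F',s['ft_force'].round(1),'gap',s['finger_gap'].round(4),'z',M[:,2].round(3),'yaw',np.degrees(np.arctan2(M[1,0],M[0,0])).round(2));print('tool delta',(M.T@(np.array(p)-s['position'])).round(4))
                                                                       ^^^^^^^^^^^^
AttributeError: 'float' object has no attribute 'round'
```

View pics/w1.png

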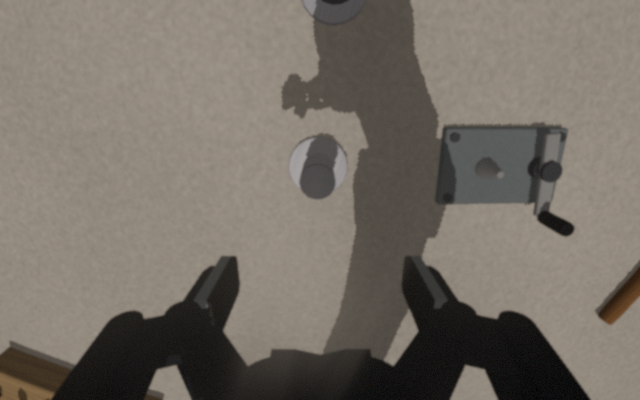

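Wrist view: the cap is at (318,181) and the flange at (318,167), against predictions of (320,182) and (320,167). The estimate agrees to about 1.5 mm, so I'm descending and gripping.

```bash
sed -i "s/s=robot.sense();M/s={k:np.array(v) for k,v in robot.sense().items()};M/" go.py
python3 -m creep '[[0,0,0.039,0,0,0,0.085],[0,0,0.039,0,0,0,0.085],[0,0,0.039,0,0,0,0.085],[0,0,0.039,0,0,0,0.085],[0,0,0.03,0,0,0,0.085],[0,0,0.01,0,0,0,0.085],[0,0,0,0,0,0,0.085]]'; python3 -m creep '[[0,0,0,0,0,0,0],[0,0,0,0,0,0,0],[0,0,0,0,0,0,0],[0,0,0,0,0,0,0],[0,0,0,0,0,0,0],[0,0,0,0,0,0,0],[0,0,0,0,0,0,0],[0,0,0,0,0,0,0]]'
```

```text
t: 3.7
position: [0.4609, 0.1907, 0.0352]
ee_rot: [3.084, 0.594, -0.001]
ft_force: [0.2, 0.2, 0.3]
finger_gap: 0.0851
finger_force: 0.0
t: 4.7
position: [0.4612, 0.1921, 0.0363]
ee_rot: [-3.084, -0.596, -0.003]
ft_force: [-1.3, 1.2, 10.3]
finger_gap: 0.0369
finger_force: 59.0
```

```bash
python3 -m creep '[[0,0,-0.02,0,0,0,0],[0,0,-0.03,0,0,0,0],[0,0,-0.03,0,0,0,0],[0,0,-0.02,0,0,0,0],[0,0,0,0,0,0,0]]'; python3 go.py .5415 -.003 .135
```

```text
t: 5.32
position: [0.4613, 0.1916, 0.1365]
ee_rot: [-3.084, -0.596, -0.004]
ft_force: [0.3, 0.2, -3.4]
finger_gap: 0.0367
finger_force: 60.9
t 5.32 pos [0.4613 0.1916 0.1365] F [ 0.3  0.2 -3.4] gap 0.0367 z [ 0.002  0.001 -1.   ] yaw 21.86
tool delta [0.0019 0.2105 0.0015]
```

```bash
python3 -m creep '[[0,0.03,0,0,0,0,0],[0.001,0.04,0,0,0,0,0],[0.001,0.04,0,0,0,0,0],[0,0.04,0,0,0,0,0],[0,0.04,0,0,0,0,0],[0,0.02,0,0,0,0,0],[0,0,0,0,0,0,0],[0,0,0,0,0,0,0]]'; python3 go.py .5415 -.003 .135
python3 - <<'E'
from h import *
p=np.array(robot.sense()['position'])
out=[]
for n in('scene','side'):
    d=snap(n,n+'1.png');P=proj(d,[[p[0],p[1],p[2]-.035],[p[0],p[1],p[2]+.045],[.5415,-.003,.015]]);print(n,P.round(1).tolist())
    c=P[0].astype(int);x,y=c[0]-70,c[1]-75;im=d['pixels'][y:y+150,x:x+140];print('off',x,y);out.append(cv2.resize(im,(390,418)))
w=snap('wrist','w2.png');print(proj(w,[[.5415,-.003,.051],[p[0],p[1],p[2]+.045]]).tolist())
cv2.imwrite('pics/c2.png',np.hstack(out))
E
```

```text
t: 6.32
position: [0.5401, -0.0019, 0.1344]
ee_rot: [-3.084, -0.597, 0.002]
ft_force: [0.1, 0.4, -3.8]
finger_gap: 0.0369
finger_force: 61.1
t 6.32 pos [ 0.5401 -0.0019  0.1344] F [ 0.1  0.4 -3.8] gap 0.0369 z [-0.002  0.    -1.   ] yaw 21.92
tool delta [ 0.0008  0.0016 -0.0006]
scene [[276.2, 200.0], [270.9, 170.5], [280.5, 226.0]]
off 206 125
side [[313.8, 214.9], [312.8, 173.9], [315.7, 251.6]]
off 243 139
[[321.98372505536156, 204.72710649774018], [319.506413473788, 313.54122333513897]]
```

View pics/c2.png

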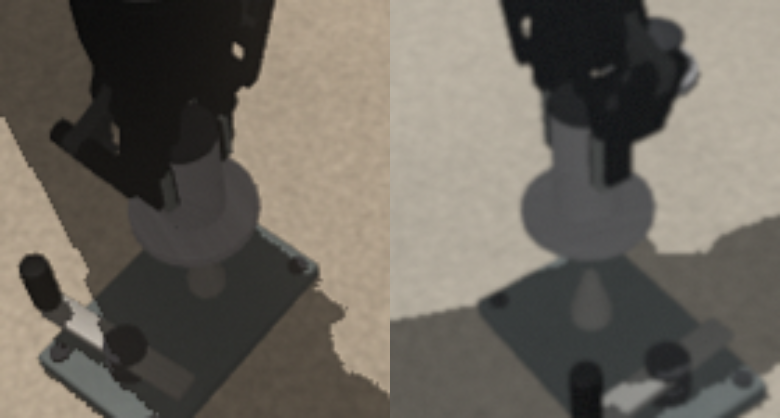

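View pics/w2.png

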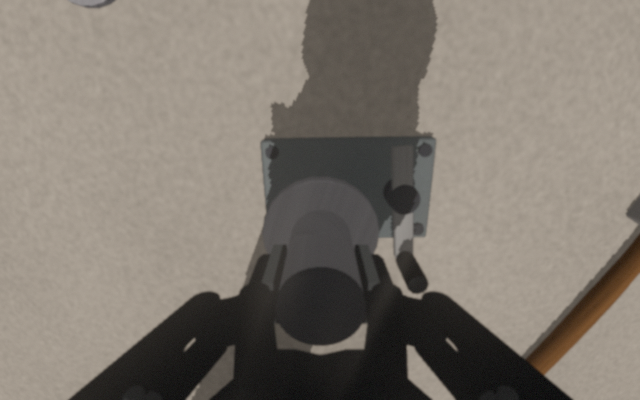

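The views show the post hanging upright over the spigot. Flange and spigot sit within about 1 px of each other relative to prediction, and the latch is open. Descending.

```bash
python3 -m creep '[[0.001,0.0015,0.02,0,0,0,0],[0,0,0.02,0,0,0,0],[0,0,0.01,0,0,0,0],[0,0,0.01,0,0,0,0],[0,0,0,0,0,0,0]]';python3 -m creep '[[0,0,0.006,0,0,0,0],[0,0,0.006,0,0,0,0],[0,0,0.005,0,0,0,0],[0,0,0,0,0,0,0]]'; python3 go.py .5415 -.003 .051
```

```text
t: 7.1
position: [0.5422, -0.0034, 0.0748]
ee_rot: [-3.084, -0.597, 0.001]
ft_force: [-0.1, -0.5, -3.5]
finger_gap: 0.0368
finger_force: 61.1
t: 7.6
position: [0.5418, -0.0035, 0.0577]
ee_rot: [-3.084, -0.596, 0.002]
ft_force: [-1.6, 0.8, -4.0]
finger_gap: 0.0368
finger_force: 61.2
t 7.6 pos [ 0.5418 -0.0035  0.0577] F [-1.6  0.8 -4. ] gap 0.0368 z [-0.001  0.    -1.   ] yaw 21.89
tool delta [-0.0001 -0.0006  0.0067]
```

```bash
python3 -m creep '[[0,0,0.003,0,0,0,0],[0,0,0.003,0,0,0,0],[0,0,0.001,0,0,0,0],[0,0,0,0,0,0,0]]'; python3 -m creep '[[0,0,0.001,0,0,0,0],[0,0,0,0,0,0,0]]'
```

```text
t: 8.1
position: [0.5418, -0.0035, 0.0515]
ee_rot: [-3.084, -0.596, 0.001]
ft_force: [-4.6, 1.7, 3.2]
finger_gap: 0.0369
finger_force: 62.0
t: 8.35
position: [0.5417, -0.0035, 0.0514]
ee_rot: [3.084, 0.596, -0.001]
ft_force: [-7.9, 1.5, 17.2]
finger_gap: 0.0369
finger_force: 63.3
```

Contact force confirms it is seated. Releasing and lifting.

```bash
python3 -m creep '[[0,0,0,0,0,0,0.07],[0,0,0,0,0,0,0.07],[0,0,0,0,0,0,0.07],[0,0,0,0,0,0,0.07],[0,0,-0.02,0,0,0,0.07],[0,0,-0.03,0,0,0,0.07],[0,0,-0.04,0,0,0,0.07],[0,0,-0.04,0,0,0,0.07],[0,0,0,0,0,0,0],[0,0,0,0,0,0,0]]'
python3 - <<'E'
from h import *
s=robot.sense();print(np.array(s['position']).round(4))
out=[]
for n in('scene','side'):
    d=snap(n,n+'2.png');P=proj(d,[[.5415,-.003,.015],[.5415,-.003,.095]]);print(n,P.round(1).tolist())
    c=P[0].astype(int);x,y=c[0]-70,c[1]-75;im=d['pixels'][y:y+150,x:x+140];print('off',x,y);out.append(cv2.resize(im,(390,418)))
cv2.imwrite('pics/c3.png',np.hstack(out))
E
```

```text
t: 9.6
position: [0.5422, -0.0038, 0.18]
ee_rot: [3.084, 0.596, -0.0]
ft_force: [0.1, 0.2, -0.2]
finger_gap: 0.0344
finger_force: 0.0
[ 0.5422 -0.0038  0.18  ]
scene [[280.5, 226.0], [276.2, 202.4]]
off 210 150
side [[315.7, 251.6], [314.9, 217.3]]
off 245 176
```

View pics/c3.png

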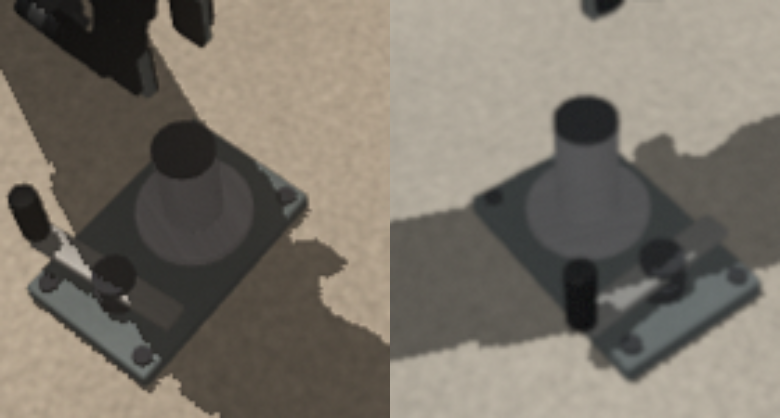

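The post is seated upright with its flange flat on the plate, and the latch is still open with its handle at the left. Next I straddle the handle.

```bash
python3 go.py .5146 -.094 .05; python3 -c "
from h import *
print(np.round(robot.sense()['joint_positions'],2))"
```

```text
t 9.7 pos [ 0.5418 -0.0037  0.1792] F [-0.3  0.5 -0.2] gap 0.0191 z [-0.002 -0.    -1.   ] yaw 21.88
tool delta [-0.0586  0.0737  0.1293]
[ 0.02  0.46 -0.17  2.06  0.12  0.63 -1.42]
```

```bash
python3 -m creep '[[-0.029,0.037,0,0,0,0,0.032],[-0.03,0.037,0,0,0,0,0.032],[0,0,0,0,0,0,0.032],[0,0,0.03,0,0,0,0.032],[0,0,0.03,0,0,0,0.032],[0,0,0,0,0,0,0.032],[0,0,0,0,0,0,0.032]]';  python3 go.py .5146 -.094 .05; python3 -c "
from h import *
d=snap('wrist','w3.png');print(proj(d,[[.5146,-.094,.079],[.5146,-.094,.05]]))
cv2.imwrite('pics/c4.png',d['pixels'])"
```

```text
t: 10.58
position: [0.5155, -0.0937, 0.1205]
ee_rot: [-3.084, -0.597, 0.001]
ft_force: [0.2, 0.2, 0.3]
finger_gap: 0.0321
finger_force: 0.0
t 10.58 pos [ 0.5155 -0.0937  0.1205] F [0.2 0.2 0.3] gap 0.0321 z [-0.  0. -1.] yaw 21.92
tool delta [-0.0009 -0.      0.0705]
[[319.36641591 227.88374965]
 [319.51387791 212.36433931]]
```

View pics/c4.png

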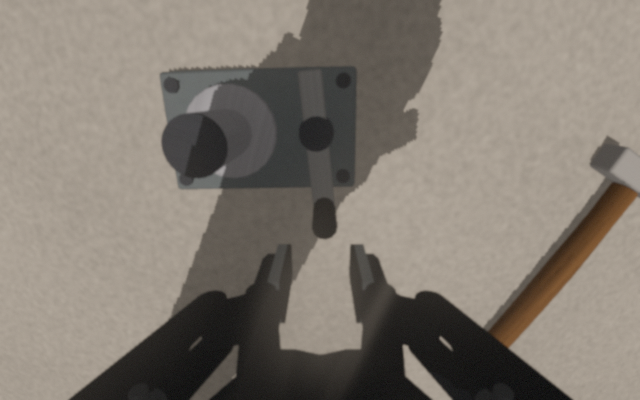

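The handle top is at (324,226) against a predicted (319,228), so it lies about 3 mm further along tool +y. Correcting, descending, then swinging.

```bash
python3 -m creep '[[0,0.003,0.02,0,0,0,0.032],[0,0,0.025,0,0,0,0.032],[0,0,0.018,0,0,0,0.032],[0,0,0.006,0,0,0,0.026],[0,0,0,0,0,0,0.026],[0,0,0,0,0,0,0.026]]' && python3 -m creep '[[0.0009,0.0104,0,0,0,-10,0.026],[0.0009,0.0104,0,0,0,-10,0.026]]'; python3 go.py .5146 -.094 .05
```

```text
t: 11.38
position: [0.5168, -0.0972, 0.0522]
ee_rot: [3.084, 0.596, 0.002]
ft_force: [0.5, -0.6, 1.0]
finger_gap: 0.0262
finger_force: 0.0
t: 11.62
position: [0.5279, -0.1143, 0.0522]
ee_rot: [2.93, 1.132, 0.002]
ft_force: [-0.8, 2.6, -1.0]
finger_gap: 0.0263
finger_force: 1.1
t 11.62 pos [ 0.5279 -0.1143  0.0522] F [-0.8  2.6 -1. ] gap 0.0263 z [ 0.001  0.    -1.   ] yaw 42.26
tool delta [ 0.0037 -0.024   0.0022]
```

```bash
python3 -m creep '[[0.0009,0.0104,0,0,0,-10,0.026],[0.0009,0.0104,0,0,0,-10,0.026],[0.0009,0.0104,0,0,0,-10,0.026],[0.0009,0.0104,0,0,0,-10,0.026],[0.0009,0.0104,0,0,0,-10,0.026],[0.0009,0.0104,0,0,0,-10,0.026]]'; python3 go.py .5925 -.1254 .05;python3 -m creep '[[0.0002,0.005,0,0,0,-5,0.026],[0,0.003,0,0,0,0,0.026],[0,0.003,0,0,0,0,0.026],[0,0,0,0,0,0,0.026]]';python3 go.py .5925 -.1254 .05
```

```text
t: 12.38
position: [0.5839, -0.1338, 0.0519]
ee_rot: [1.973, 2.444, -0.002]
ft_force: [-3.0, 0.7, 0.5]
finger_gap: 0.0259
finger_force: 1.0
t 12.38 pos [ 0.5839 -0.1338  0.0519] F [-3.   0.7  0.5] gap 0.0259 z [-0.001 -0.001 -1.   ] yaw 102.18
tool delta [0.0064 0.0102 0.0019]
t: 12.88
position: [0.595, -0.1307, 0.0515]
ee_rot: [1.873, 2.522, -0.0]
ft_force: [-1.0, -0.9, 0.6]
finger_gap: 0.0261
finger_force: 0.5
t 12.88 pos [ 0.595  -0.1307  0.0515] F [-1.  -0.9  0.6] gap 0.0261 z [ 0. -0. -1.] yaw 106.81
tool delta [ 0.0058 -0.0009  0.0015]
```

```bash
python3 -m creep '[[0,0.002,0,0,0,0,0.026],[0,0.002,0,0,0,0,0.026],[0,0,0,0,0,0,0.026]]';python3 -m creep '[[0,0.0015,0,0,0,0,0.026],[0,0,0,0,0,0,0.026]]';python3 go.py .5925 -.1254 .05
```

```text
t: 13.25
position: [0.5982, -0.1295, 0.0512]
ee_rot: [-1.871, -2.523, 0.002]
ft_force: [-3.3, -2.4, 2.7]
finger_gap: 0.0258
finger_force: 1.9
t: 13.5
position: [0.5983, -0.1295, 0.0511]
ee_rot: [-1.871, -2.521, 0.005]
ft_force: [-6.7, -3.1, 5.7]
finger_gap: 0.0259
finger_force: 4.0
t 13.5 pos [ 0.5983 -0.1295  0.0511] F [-6.7 -3.1  5.7] gap 0.0259 z [-0.003 -0.001 -1.   ] yaw 106.85
tool delta [ 0.0056 -0.0043  0.0011]
```

At the stop: the position holds while the force rises. Backing off and lifting clear.

```bash
python3 -m creep '[[0,-0.005,0,0,0,0,0.032],[0,0,0,0,0,0,0.032],[0,0,-0.03,0,0,0,0.032],[0,0,-0.04,0,0,0,0.032],[0,0,-0.05,0,0,0,0.032],[-0.05,0,-0.03,0,0,0,0.032],[-0.05,0,0,0,0,0,0.032],[0,0,0,0,0,0,0.032],[0,0,0,0,0,0,0.032]]'
python3 - <<'E'
from h import *
out=[]
for n in('scene','side'):
    d=snap(n,n+'3.png');P=proj(d,[[.5415,-.003,.015],[.5925,-.1254,.079]]);print(n,P.round(1).tolist())
    c=P[0].astype(int);x,y=c[0]-80,c[1]-75;im=d['pixels'][y:y+150,x:x+160];print('off',x,y);out.append(cv2.resize(im,(400,375)))
cv2.imwrite('pics/c5.png',np.hstack(out))
E
```

```text
t: 14.62
position: [0.6243, -0.2253, 0.201]
ee_rot: [-1.871, -2.523, -0.001]
ft_force: [0.3, 0.8, 0.3]
finger_gap: 0.0318
finger_force: 0.0
scene [[280.5, 226.0], [219.4, 266.3]]
off 200 150
side [[315.7, 251.6], [371.4, 276.8]]
off 235 176
```

View pics/c5.png

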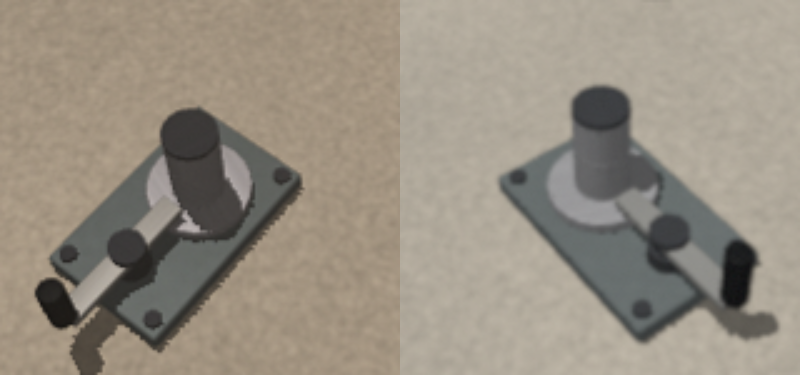

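The post is seated and the latch lies along the plate's long axis with its nose over the flange. The handle top is at scene (219,266) and side (371,276), matching the locked prediction. The robot is clear.

```bash
python3 -c "
from station import job
print(job.hand_in())"
```

```text
the job is handed in; nothing more can be done
None
```

I handed the job in at about 15 s on the robot's clock: the tall post is seated on the spigot, the latch is turned to its stop over the flange, the short post was not touched, and the arm is clear; the hand-in returned no verdict.

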